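# Sort stripped camcorder parts into the repair bench trays

### The arm

A 6-joint arm with a two-finger parallel gripper is mounted at the origin on the work surface. World frame = base frame: x ahead of the robot, y to its left, z up, the work surface at z = 0. Lengths are in m, angles in rad, forces in N, time in s.
With the tool pointing down it reaches from about 0.4 to 0.925 m from the base axis. Payload 12.5 kg.
Tool frame: the origin (TCP) lies midway between the tips of the shut fingers; the grasp point (between the pads) lies 19 mm behind it; z points along the fingers, y is the direction in which the jaws open and shut (so a half turn about z gives the same grasp; the last joint's range is limited). The gripper opens to 95 mm and grips with 3 to 60 N. Pads are 20 mm wide; open, the fingers measure 119 mm over their backs; the gripper's body (75 mm by 180 mm) begins 59 mm behind the grasp point.
Start: joints at [1.035, 0.491, 1.559, -0, 1.092, -0.106], TCP at [0.26, 0.568, 0.215] pointing down, gripper open.
Joint ranges: [-3.1, 3.1], [-0.84, 2.19], [0.05, 2.79], [-1.13, 4.28], [0.06, 2.93], [-2.69, 2.69]. Speed limits (rad/s): [2.22, 2.22, 2.79, 3.14, 3.14, 3.14].

### API

Orientations are given as a 3x3 rotation matrix whose columns are the frame's x, y, z axes.
In Python, from workcell import status, cams, ctrl gives the robot as it stands.
- The arm moves only by the tool move_arm, never from a script. Its argument "motion" is text: rows parted by semicolons, each of 4 numbers parted by spaces: the shift along the tool's x, y, z in units of 30 mm (1.0 is 30 mm), then the turn about the tool's z in units of 5 degrees (1.0 is 5 degrees). A call has 1 to 8 rows; each row is the pose to reach, as a shift and turn from the pose measured when the call began, along the tool's axes at that moment; what a row does not reach only later rows make up. A row lasts 1/12 s, in which the tool goes at most 41.7 mm and 7.16 degrees, less where a joint would pass 70% of its speed; a pose out of reach is approached as far as the arm can. A call with a gripper value outside its range is refused whole. "fingers" is the closure, from -1 (fully open) to 1 (shut), set as the call begins (left out, the last holds). The fingers move at their own pace and stop on an object; "squeeze" is the grip in N (left out, the last holds). Time passes only in rows, so rows that repeat a pose let the fingers close. It gives the time, the measured TCP pose, the force and the opening at its end, in the units of the state.
- status.read_state(): the state, without advancing time (a new reading comes with each control period).
- cams.snapshot(name): name is "scene" or "top" or "wrist"; returns (picture, depth): 480x640x3 uint8, red, green, blue; 480x640 float32, m along the optical axis (not along the pixel's ray), 0 where there is no reading.
- cams.camera_model(name): a dict with "fovy" (degrees; the focal length in pixels is half the picture's height over the tangent of half this angle, whatever the lens; pixels are square), "cx", "cy" (the principal point, pixels), "xyz" and "rotation" of the camera in the world. Camera axes: x right, y down, z forward; pixel columns grow to the right and rows downward; lengths in m; the calibration is good to about 2 mm. The wrist camera is an equidistant fisheye: a pixel r from the principal point sees the ray r / f radians off the axis. A picture is of the moment at which its call begins: read the wrist's pose just before it. camera_model takes no time and is no camera call; for the wrist camera it gives the pose at the moment of the call.
- ctrl.finish_job(): hands the job in, once; it reports no verdict.
The state is a dict: "clock": time; "joints": joint angles; "joint_vel": joint speeds; "tau": joint torques, N m; "eef_pos": TCP position; "orientation": TCP orientation; "force": force on the tool from outside, world axes, zero at the start; "moment": the same for the moment, N m; "width": finger opening in m.
Only numpy, scipy, OpenCV 4.12 (cv2) and the standard library are available. Lean on these libraries where they do the work, as an engineer would, in place of code of your own. Each camera call takes 0.05 s, during which the arm holds its last target. There are 200 camera calls.

### The job

Five parts stripped from camcorders lie mixed up on the blue repair mat: sort them into the parts trays, both battery packs in the red tray, both lens units in the green tray and the circuit board in the black tray, one part to a bay. Each part must end lying on the floor of its bay the same way up as it is now (contacts, glass and shielding can on top), lowered in gently and not dropped or flung. Leave the camcorder and the dish of screws where they are.

Things in the scene. Friction and masses are not known exactly. Their poses are not given: they have to be found in the camera images.
- slim_battery: slim camcorder battery pack: dark charcoal block 38 (x) x 56 (y, long side) x 22 mm high with a light grey label and four gold contacts on top, about 0.07 kg. Origin: centre of its underside; z up. Lies on the repair mat (2 mm thick, so its underside starts at z = 0.002), Grip it across the 38 mm width (its x).
- long_life_battery: long-life camcorder battery pack: dark charcoal block 38 (x) x 56 (y, long side) x 38 mm high with an orange label and four gold contacts on top, about 0.14 kg. Origin: centre of its underside; z up. On the mat. Grip it across the 38 mm width (its x).
- zoom_lens: camcorder zoom lens unit standing upright, glass up: black barrel 33 mm in diameter with a grey band, on a square aluminium sensor plate 40 x 40 x 5 mm; 44 mm high in all, dark blue glass on top, about 0.09 kg. Origin: centre of its underside; z up. On the mat. Grip the barrel between 10 and 44 mm above its underside.
- compact_lens: compact camera lens unit standing upright, glass up: silver-grey drum 44 mm in diameter and 20 mm high, with a narrower front ring 36 mm in diameter above it, 28 mm high in all, purple glass in a black disc on top, about 0.06 kg. Origin: centre of its underside; z up. On the mat. Grip the 44 mm drum.
- circuit_board: circuit board lying flat: green board 46 (x) x 60 (y, long side) x 2 mm with a bright steel shielding can 30 (x) x 40 (y) x 16 mm centred on top, 18 mm high in all; small connectors on the board's margin, about 0.05 kg. Origin: centre of its underside; z up. On the mat. Grip the can across its 30 mm width (its x), fingertips above the board.
- battery_tray: shallow red tray fixed to the bench (bench top z = 0): 80 (x) x 172 (y) mm outside, walls and floor 4 mm thick; above the bay floor the x-facing sides rise only 8 mm, ends and divider 12 mm. Two bays, each 72 (x) x 80 (y) mm inside, centred at y = +42 and -42 mm of the tray. Origin: centre of the underside; z up. A pack lies with its long side along the tray's y, either way round, in either bay.
- lens_tray: shallow green tray fixed to the bench: 76 (x) x 148 (y) mm outside, walls and floor 4 mm thick; above the bay floor the x-facing sides rise only 8 mm, ends and divider 12 mm. Two square bays of 68 x 68 mm inside, centred at y = +36 and -36 mm of the tray; either lens in either bay, any yaw. Origin: centre of the underside; z up.
- board_tray: shallow black antistatic tray with a small yellow card on its edge, fixed to the bench: 88 (x) x 94 (y) mm outside, walls and floor 4 mm thick; above the floor the x-facing sides rise only 8 mm, the ends 12 mm. One bay of 80 (x) x 86 (y) mm inside, centred. Origin: centre of the underside; z up. The board lies with its long side along the tray's y, either way round.
- screw_dish: bystander among the parts on the mat: small round white dish holding screws, 60 mm across the rim, 16 mm high. Origin: centre of its underside. Loose; leave it where it is.
- camcorder: bystander: silver and black camcorder under repair, standing on the bench, about 150 x 60 mm in plan and 67 mm high. Origin: about the middle of its underside; x points out of its lens. Loose; leave it where it is.
Mind the look-alikes: they are no part of the job. Leave any brown or turquoise look-alike of the long_life_battery alone.

How it is judged:
At the end, for the whole second after the job is handed in: Both packs in the red tray, both lenses in the green, the board in the black, each alone in a bay: underside within 3 mm of the bay floor, tilt under 0.1 rad, centre within 20 x 22 mm (packs), 15 mm (lenses), 21 mm (board) of the bay centre in tray x, y, slower than 0.02 m/s (((x of slim_battery in the frame of battery_tray between -0.02 and 0.02 m and y of slim_battery in the frame of battery_tray between 0.02 and 0.064 m and z of slim_battery in the frame of battery_tray between 0.001 and 0.007 m and x of long_life_battery in the frame of battery_tray between -0.02 and 0.02 m and y of long_life_battery in the frame of battery_tray between -0.064 and -0.02 m and z of long_life_battery in the frame of battery_tray between 0.001 and 0.007 m) or (x of slim_battery in the frame of battery_tray between -0.02 and 0.02 m and y of slim_battery in the frame of battery_tray between -0.064 and -0.02 m and z of slim_battery in the frame of battery_tray between 0.001 and 0.007 m and x of long_life_battery in the frame of battery_tray between -0.02 and 0.02 m and y of long_life_battery in the frame of battery_tray between 0.02 and 0.064 m and z of long_life_battery in the frame of battery_tray between 0.001 and 0.007 m)) and ((x of zoom_lens in the frame of lens_tray between -0.015 and 0.015 m and y of zoom_lens in the frame of lens_tray between 0.021 and 0.051 m and z of zoom_lens in the frame of lens_tray between 0.001 and 0.007 m and x of compact_lens in the frame of lens_tray between -0.015 and 0.015 m and y of compact_lens in the frame of lens_tray between -0.051 and -0.021 m and z of compact_lens in the frame of lens_tray between 0.001 and 0.007 m) or (x of zoom_lens in the frame of lens_tray between -0.015 and 0.015 m and y of zoom_lens in the frame of lens_tray between -0.051 and -0.021 m and z of zoom_lens in the frame of lens_tray between 0.001 and 0.007 m and x of compact_lens in the frame of lens_tray between -0.015 and 0.015 m and y of compact_lens in the frame of lens_tray between 0.021 and 0.051 m and z of compact_lens in the frame of lens_tray between 0.001 and 0.007 m)) and x of circuit_board in the frame of board_tray between -0.021 and 0.021 m and y of circuit_board in the frame of board_tray between -0.021 and 0.021 m and z of circuit_board in the frame of board_tray between 0.001 and 0.007 m and angle between each of slim_battery, long_life_battery, zoom_lens, compact_lens, circuit_board's own z axis and vertical below 0.1 rad and linear speed of each of slim_battery, long_life_battery, zoom_lens, compact_lens, circuit_board below 0.02 m/s); the robot touches nothing.
It fails at once if a part is dropped or flung: it moves faster than 0.6 m/s (a fall of about 18 mm) while the fingers are not touching it ((linear speed of slim_battery above 0.6 m/s and contact force between the fingers and slim_battery below 0.05 N) or (linear speed of long_life_battery above 0.6 m/s and contact force between the fingers and long_life_battery below 0.05 N) or (linear speed of zoom_lens above 0.6 m/s and contact force between the fingers and zoom_lens below 0.05 N) or (linear speed of compact_lens above 0.6 m/s and contact force between the fingers and compact_lens below 0.05 N) or (linear speed of circuit_board above 0.6 m/s and contact force between the fingers and circuit_board below 0.05 N)).
It fails at once if the dish of screws or the camcorder is moved by more than 20 mm or tipped over (distance of any of screw_dish, camcorder from where it was at the start of the episode above 0.02 m or angle between any of screw_dish, camcorder's own z axis and vertical above 0.5 rad).
It also fails if it takes over 104 s, if anything falls off the work surface, if the arm or the gripper's body presses on something with over 40 N, if the wrist force passes 120 N, or if a joint passes its speed limit or range.

## Working session

There is one attempt and no reset: what is moved stays moved. The work goes in short steps, Python scripts to look and compute and a tool call to move; the robot and the scene stay as the last step left them, time stands still between calls to the robot, and variables do not carry over. Pictures are saved under pics/ and viewed, about 12 in all and at most 16, crops included, and the job is handed in when it is done.

Besides the shell and the picture viewer there is one more tool, called after "Call:" as name(argument=value, ...) on one line, values as JSON. move_arm: Moves the arm, as the interface text tells. Its arguments: {"type":"object","properties":{"motion":{"type":"string"},"fingers":{"type":"number"},"squeeze":{"type":"number"}},"required":["motion"]}

```bash
mkdir -p pics; ls
python3 - <<'E'
from workcell import status,cams
import cv2,numpy as np
s=status.read_state();print({k:np.round(v,3).tolist() for k,v in s.items()})
for n in("top","scene"):
    p,d=cams.snapshot(n);np.savez(f"pics/{n}0.npz",p=p,d=d);cv2.imwrite(f"pics/{n}0.png",p[:,:,::-1])
    m=cams.camera_model(n);print(n,m)
E
```

```text
pics
{'clock': 0.0, 'joints': [1.035, 0.492, 1.559, 0.0, 1.092, -0.106], 'joint_vel': [0.001, 0.001, -0.001, -0.0, 0.0, 0.0], 'tau': [-0.001, -61.265, -25.817, 0.069, 0.048, -0.0], 'eef_pos': [0.26, 0.568, 0.214], 'orientation': [[-0.909, 0.417, -0.001], [0.417, 0.909, -0.001], [0.0, -0.001, -1.0]], 'force': [0.114, 0.411, 0.244], 'moment': [0.029, 0.054, 0.053], 'width': 0.095}
top {'fovy': 54.1875300027386, 'cx': 321.89990664602004, 'cy': 244.04655397975645, 'xyz': array([0.42364408, 0.01565184, 1.09217696]), 'rotation': array([[-0.00256284, -0.98806515,  0.1540152 ],
       [-0.99997087,  0.00142494, -0.0074982 ],
       [ 0.00718925, -0.15402993, -0.98804003]])}
scene {'fovy': 57.608551539468635, 'cx': 324.8853002631742, 'cy': 239.97342675261905, 'xyz': array([ 1.11365009, -0.0221024 ,  0.62909205]), 'rotation': array([[ 0.00832321,  0.74031043, -0.67221365],
       [ 0.99977264,  0.00703665,  0.02012846],
       [ 0.01963144, -0.67222835, -0.74008354]])}
```

View pics/top0.png

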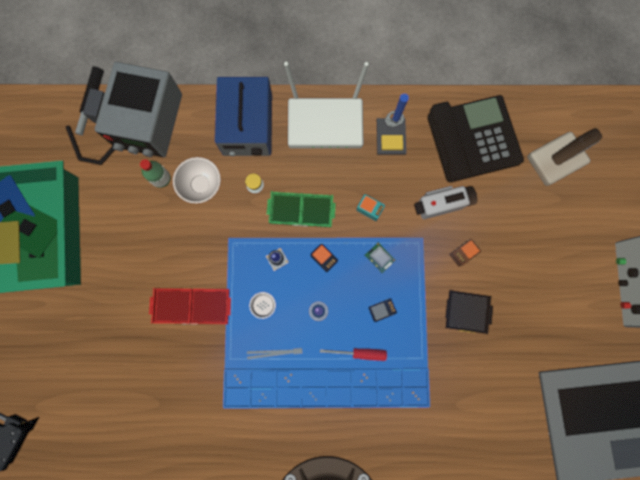

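View pics/scene0.png

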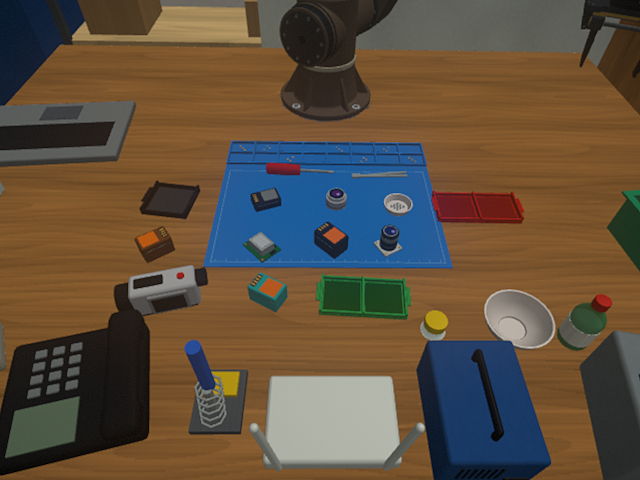

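The top view shows these parts:
- zoom lens (277,259)
- orange-label charcoal pack (324,257)
- circuit board (380,257)
- compact lens (318,311)
- slim pack (383,310)
- dish (262,305)

There are three orange-label packs: charcoal (324,257), turquoise (369,207) and brown (465,252). Only the charcoal one fits the description. The trays are green (301,209), red (190,306) and black (469,312).

```bash
cat > h.py <<'E'
import numpy as np,cv2
from workcell import status,cams
def cloud(n,d,m=None):
    m=m or cams.camera_model(n);f=240/np.tan(np.radians(m["fovy"])/2)
    v,u=np.mgrid[:480,:640];c=np.dstack([(u-m["cx"])/f*d,(v-m["cy"])/f*d,d])
    return c@m["rotation"].T+m["xyz"]
def ray(n,uv,z,m=None):
    m=m or cams.camera_model(n);f=240/np.tan(np.radians(m["fovy"])/2)
    q=np.c_[(np.atleast_2d(uv)-[m["cx"],m["cy"]])/f,np.ones(len(np.atleast_2d(uv)))]@m["rotation"].T
    return m["xyz"]+q*((z-m["xyz"][2])/q[:,2:])
E
python3 - <<'E'
from h import *
for n,box in(("top",(140,190,500,345)),("scene",(130,140,530,325))):
    a=np.load(f"pics/{n}0.npz");p,d=a["p"],a["d"];W=cloud(n,d)
    x0,y0,x1,y1=box;k=np.zeros((480,640),bool);k[y0:y1,x0:x1]=1
    k&=(W[:,:,2]>.007)&(d>0)
    c,l,st,_=cv2.connectedComponentsWithStats(k.astype(np.uint8),connectivity=4)
    for i in range(1,c):
        if st[i,4]<40: continue
        P=W[l==i];h=np.percentile(P[:,2],95);T=P[P[:,2]>h-.006]
        r=cv2.minAreaRect((T[:,:2]*1000).astype(np.float32))
        print(n,st[i,:4],'h%.3f'%h,'c',np.round(r[0],0),'sz',np.round(r[1],0),'a%.0f'%r[2],'rgb',p[l==i].mean(0).round())
t=cv2.resize(cv2.imread("pics/top0.png")[190:345,225:495],None,fx=2.9,fy=2.9,interpolation=3)[:300,:780]
t=cv2.resize(cv2.imread("pics/top0.png")[190:335,225:495],(560,300),interpolation=3)
s=cv2.resize(cv2.imread("pics/scene0.png")[175:325,130:410],(560,300),interpolation=3)
cv2.imwrite("pics/c1.png",np.vstack([t,s]))
E
```

```text
top [175 190  42  14] h0.040 c [700. 300.] sz [95. 32.] a90 rgb [151. 144. 136.]
top [413 190  64  30] h0.066 c [ 688. -274.] sz [ 49. 134.] a14 rgb [124. 118. 115.]
top [266 192  69  35] h0.017 c [675.  58.] sz [161.  77.] a87 rgb [ 77. 131.  78.]
top [356 195  29  26] h0.040 c [ 677. -105.] sz [55. 38.] a61 rgb [126. 118.  96.]
top [449 239  32  28] h0.040 c [ 570. -321.] sz [38. 56.] a36 rgb [137.  85.  57.]
top [310 244  28  29] h0.042 c [557.   4.] sz [55. 36.] a45 rgb [123.  84.  74.]
top [370 247  21  21] h0.022 c [ 561. -127.] sz [39. 30.] a44 rgb [133. 142. 152.]
top [268 250  17  17] h0.048 c [557. 113.] sz [31. 31.] a76 rgb [ 79.  85. 108.]
top [148 288  52  37] h0.017 c [450. 346.] sz [113.  79.] a89 rgb [156.  56.  47.]
top [195 289  36  36] h0.017 c [449. 253.] sz [72. 80.] a87 rgb [158.  59.  60.]
top [445 290  41  40] h0.017 c [ 436. -317.] sz [89. 87.] a81 rgb [55. 46. 43.]
top [249 293  26  26] h0.019 c [450. 145.] sz [56. 57.] a1 rgb [153. 156. 165.]
top [478 296  15  39] h0.016 c [ 427. -370.] sz [22. 88.] a74 rgb [51. 40. 33.]
top [368 299  29  24] h0.026 c [ 439
[... 835 characters left out ...]
z [57. 39.] a46 rgb [68. 50. 51.]
scene [374 225  28  31] h0.049 c [560. 113.] sz [31. 33.] a81 rgb [59. 67. 82.]
scene [134 226  40  35] h0.040 c [ 573. -321.] sz [39. 55.] a36 rgb [100.  58.  26.]
scene [248 231  27  25] h0.023 c [ 563. -127.] sz [41. 30.] a43 rgb [110. 117. 120.]
scene [130 265  78  60] h0.067 c [ 711. -263.] sz [95. 98.] a16 rgb [88. 83. 80.]
scene [247 272  40  38] h0.040 c [ 680. -105.] sz [56. 38.] a60 rgb [82. 89. 70.]
scene [315 273  96  45] h0.018 c [678.  58.] sz [161.  79.] a86 rgb [ 44. 102.  52.]
scene [484 289  46  36] h0.041 c [711. 281.] sz [ 39. 102.] a33 rgb [144. 135. 127.]
scene [423 310  25  15] h0.034 c [737. 170.] sz [36. 27.] a90 rgb [171. 143.  27.]
```

View pics/c1.png

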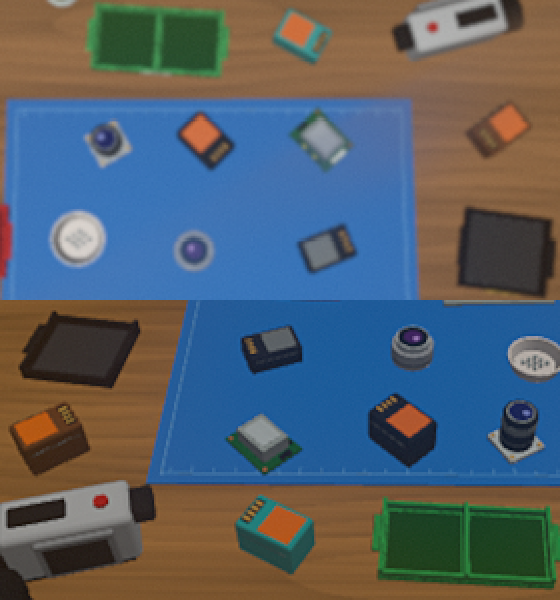

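The crop shows the charcoal orange-label pack at crop (205,140). The brown and turquoise ones lie off the mat, so they are look-alikes. The depth-based heights and sizes match the given sizes (packs 38x56, can 40x30, drum ring about 34). I'll start with the zoom lens.

```bash
cat >> h.py <<'E'
def go(*targets):  # (x,y,z mm, jaw deg) -> units for rows from the present pose
    s=status.read_state();R=np.array(s["orientation"]);p=np.array(s["eef_pos"])*1000
    j=np.degrees(np.arctan2(R[1,1],R[0,1]));print('t%.1f'%s["clock"],p.round(1),'jaw%.1f'%j,'w%.4f'%s["width"],np.round(s["force"],1))
    for t in targets:
        d=R.T@(np.array(t[:3])-p)/30;a=(j-t[3]+90)%180-90;print(t,np.round(d,2),'turn %.2f'%(a/5))
E
python3 -c "
from h import *
go((558.5,113,110,-3.5),(558.5,113,110,20))"
```

```text
t0.1 [260.3 568.  214.1] jaw65.4 w0.0953 [-0.4  0.2 -0.7]
(558.5, 113, 110, -3.5) [-15.36  -9.64   3.48] turn 13.77
(558.5, 113, 110, 20) [-15.36  -9.64   3.48] turn 9.07
```

Call:
move_arm(motion="-1 -0.7 0.2 0.8;-2.4 -1.6 0.5 1.8;-4 -2.6 0.8 3;-5.6 -3.6 1.2 4.2;-7.2 -4.6 1.6 5.4;-8.8 -5.6 1.9 6.6;-10 -6.3 2.2 7.6;-10.6 -6.6 2.4 8", fingers=-1, squeeze=20)

```text
clock: 0.77
eef_pos: [0.4378, 0.2959, 0.1532]
orientation: [[-0.424, 0.906, -0.0], [0.906, 0.424, -0.001], [-0.001, -0.001, -1.0]]
force: [0.9, 0.3, -0.1]
width: 0.0952
```

```bash
python3 -c "
from h import *
go((558.5,113,110,-3.5))"
```

```text
t0.8 [437.8 295.9 153.2] jaw25.1 w0.0952 [ 0.9  0.3 -0.1]
(558.5, 113, 110, -3.5) [-7.23  1.06  1.44] turn 5.72
```

Call:
move_arm(motion="-1.3 0.2 0.3 1;-2.6 0.4 0.6 2;-3.9 0.6 0.8 3.2;-5.2 0.8 1.1 4.4;-6.4 0.95 1.3 5.2;-7.2 1.06 1.44 5.7;-7.23 1.06 1.44 5.7;-7.23 1.06 1.44 5.7")

```text
clock: 1.43
eef_pos: [0.5587, 0.1118, 0.1095]
orientation: [[0.061, 0.998, -0.002], [0.998, -0.061, -0.001], [-0.001, -0.002, -1.0]]
force: [0.2, 0.7, 0.1]
width: 0.095
```

Run:
```python
from h import *
go((558.5,113,15,-3.5))
m=cams.camera_model("wrist");p,d=cams.snapshot("wrist");print(m["xyz"],m["fovy"],m["rotation"].round(2).tolist())
cv2.imwrite("pics/w1.png",p[:,:,::-1])
```

```text
t1.4 [558.7 111.8 109.5] jaw-3.5 w0.0950 [0.2 0.7 0.1]
(558.5, 113, 15, -3.5) [ 0.04 -0.    3.15] turn -0.00
[0.56351324 0.18480905 0.27986822] 65.70646984690485 [[1.0, -0.06, -0.02], [-0.06, -0.96, -0.27], [-0.0, 0.27, -0.96]]
```

View pics/w1.png

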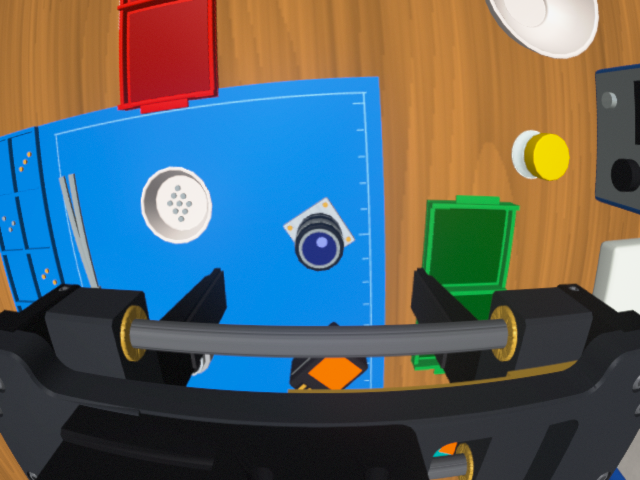

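The wrist view shows the zoom lens at (320,240), midway between the fingers (222 and 418). I'm descending.

Call:
move_arm(motion="0 0 0.6 0;0 0 1.3 0;0 0 2 0;0 0 2.6 0;0.04 0 3 0;0.04 0 3.15 0;0.04 0 3.15 0")

```text
clock: 2.07
eef_pos: [0.5575, 0.1148, 0.0148]
orientation: [[0.058, 0.998, -0.003], [0.998, -0.058, -0.001], [-0.001, -0.003, -1.0]]
force: [-0.1, -0.5, -0.1]
width: 0.0948
```

Call:
move_arm(motion="0 0 0 0;0 0 0 0;0 0 0 0;0 0 0 0;0 0 0 0;0 0 0 0;0 0 0 0;0 0 0 0", fingers=1, squeeze=20)

```text
clock: 2.73
eef_pos: [0.5575, 0.1147, 0.0148]
orientation: [[0.058, 0.998, -0.003], [0.998, -0.058, -0.001], [-0.001, -0.003, -1.0]]
force: [-0.6, 0.0, 0.6]
width: 0.0471
```

Call:
move_arm(motion="0 0 -0.3 0;0 0 -0.7 0;0 0 -1.2 0;0 0 -1.7 0;0 0 -2 0;0 0 -2 0")

```text
clock: 3.23
eef_pos: [0.5586, 0.1149, 0.0774]
orientation: [[0.058, 0.998, 0.001], [0.998, -0.058, -0.001], [-0.0, 0.001, -1.0]]
force: [0.7, -1.2, -1.4]
width: 0.0322
```

```bash
python3 -c "
from h import *
go((678.7,94,75,-3.5))"
```

```text
t3.2 [558.6 114.9  77.4] jaw-3.3 w0.0322 [ 0.7 -1.2 -1.4]
(678.7, 94, 75, -3.5) [-0.46  4.04  0.08] turn 0.03
```

The lift began before the fingers had closed, so I'm checking where the lens is held.

Run:
```python
from h import *
go((558.6,114.9,77,-3.3))
p,d=cams.snapshot("wrist");q,_=cams.snapshot("scene")
cv2.imwrite("pics/w2.png",np.hstack([cv2.resize(p[150:350,200:440],(400,333)),cv2.resize(q[150:280,330:486],(400,333),interpolation=2)])[:,:,::-1])
```

```text
t3.2 [558.6 114.9  77.4] jaw-3.3 w0.0322 [ 0.7 -1.2 -1.4]
(558.6, 114.9, 77, -3.3) [ 0.   -0.    0.01] turn -0.01
```

View pics/w2.png

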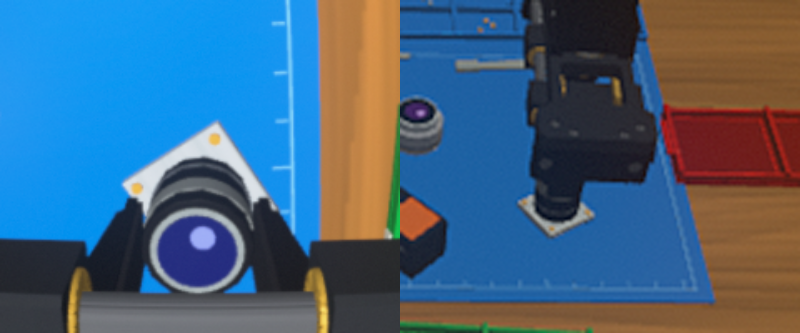

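Run:
```python
from h import *
p,d=cams.snapshot("scene");W=cloud("scene",d)
for n in("scene","wrist"):
  p,d=cams.snapshot(n)
  if n=="scene":
    W=cloud(n,d);r=(slice(215,255),slice(370,415))
    m=(p.min(2)>110)[r]; P=W[r][m];P=P[(P[:,2]>.0)];print(n,len(P),np.median(P,0).round(4),P.min(0).round(3),P.max(0).round(3))
  else:
    m=cams.camera_model(n);f=240/np.tan(np.radians(m["fovy"])/2)
    for u,v in((200+217*.6,150+145*.6),(200+150*.6,150+185*.6),(200+190*.6,150+260*.6)):
      u,v=int(u),int(v);a=np.array([u-m["cx"],v-m["cy"]]);rr=np.hypot(*a);t=rr/f
      q=np.r_[a/rr*np.tan(t),1]*d[v,u];print(u,v,(m["rotation"]@q+m["xyz"]).round(4))
```

```text
scene 117 [0.5705 0.1107 0.046 ] [ 0.548 -0.022  0.043] [1.114 0.139 0.629]
330 237 [0.5648 0.1321 0.0453]
290 261 [0.5414 0.1192 0.0452]
314 306 [0.5551 0.1094 0.0848]
```

The grip holds only the top 7 mm of the barrel (underside at z=0.0405, lens upright). I'll set it back down and regrip lower.

Call:
move_arm(motion="0 0 0.3 0;0 0 0.6 0;0 0 0.9 0;0 0 1.15 0;0 0 1.25 0;0 0 1.26 0;0 0 1.26 0")

```text
clock: 4.07
eef_pos: [0.5574, 0.1147, 0.0358]
orientation: [[0.058, 0.998, -0.004], [0.998, -0.058, -0.001], [-0.001, -0.004, -1.0]]
force: [0.9, -0.3, 0.1]
width: 0.032
```

Call:
move_arm(motion="0 0 0 0;0 0 0 0;0 0 0 0;0 0 0 0;0 0 0.3 0;0 0 0.6 0;0 0 0.8 0;0 0 0.8 0", fingers=-0.1)

```text
clock: 4.73
eef_pos: [0.5565, 0.1146, 0.01]
orientation: [[0.058, 0.998, -0.006], [0.998, -0.058, -0.001], [-0.002, -0.006, -1.0]]
force: [-0.9, -0.3, -0.8]
width: 0.0524
```

Call:
move_arm(motion="0 0 0 0;0 0 0 0;0 0 0 0;0 0 0 0;0 0 0 0;0 0 0 0;0 0 0 0;0 0 0 0", fingers=1, squeeze=25)

```text
clock: 5.4
eef_pos: [0.5566, 0.1146, 0.0102]
orientation: [[0.058, 0.998, -0.006], [0.998, -0.058, -0.001], [-0.001, -0.006, -1.0]]
force: [-0.1, 0.9, 1.9]
width: 0.0322
```

Call:
move_arm(motion="0 0 0 0;0 0 0 0;0 0 0 0;0 0 -0.1 0;0 0 -0.2 0;0 0 -0.2 0", fingers=0.1)

```text
clock: 5.9
eef_pos: [0.5569, 0.1147, 0.0168]
orientation: [[0.058, 0.998, -0.005], [0.998, -0.058, -0.001], [-0.001, -0.005, -1.0]]
force: [0.8, -0.6, 0.9]
width: 0.0426
```

Call:
move_arm(motion="0 0 0 0;0 0 0 0;0 0 0 0;0 0 0 0;0 0 0 0;0 0 0 0", fingers=1)

```text
clock: 6.4
eef_pos: [0.557, 0.1147, 0.017]
orientation: [[0.058, 0.998, -0.005], [0.998, -0.058, -0.001], [-0.001, -0.005, -1.0]]
force: [-0.6, 0.1, 3.5]
width: 0.0324
```

Call:
move_arm(motion="0 0 -0.3 0;0 0 -0.7 0;0 0 -1.2 0;0 0 -1.7 0;0 0 -2 0;0 0 -2 0")

```text
clock: 6.9
eef_pos: [0.5582, 0.1149, 0.0794]
orientation: [[0.058, 0.998, -0.001], [0.998, -0.058, -0.001], [-0.001, -0.001, -1.0]]
force: [0.1, -1.1, -0.7]
width: 0.0328
```

Run:
```python
from h import *
go((678.7,94,75,-3.5))
p,d=cams.snapshot("wrist");m=cams.camera_model("wrist");f=240/np.tan(np.radians(m["fovy"])/2)
for u,v in((330,237),(290,261),(314,306)):
      a=np.array([u-m["cx"],v-m["cy"]]);rr=np.hypot(*a)
      q=np.r_[a/rr*np.tan(rr/f),1]*d[v,u];print(u,v,(m["rotation"]@q+m["xyz"]).round(4),p[v,u])
```

```text
t6.9 [558.2 114.9  79.4] jaw-3.3 w0.0328 [ 0.1 -1.1 -0.7]
(678.7, 94, 75, -3.5) [-0.46  4.05  0.14] turn 0.03
330 237 [0.565  0.1377 0.0694] [218 224 230]
290 261 [0.5439 0.126  0.0689] [216 223 229]
314 306 [0.5563 0.1191 0.1084] [ 49  58 137]
```

Now it's held 15 mm above the underside. I'm carrying it to the +y bay.

Call:
move_arm(motion="-0.06 0.5 0 0;-0.14 1.2 0 0;-0.22 1.9 0 0;-0.3 2.6 0 0;-0.38 3.3 0.1 0;-0.44 3.8 0.1 0;-0.46 4.05 0.14 0;-0.46 4.05 0.14 0")

```text
clock: 7.62
eef_pos: [0.6787, 0.0936, 0.0723]
orientation: [[0.059, 0.998, -0.004], [0.998, -0.059, -0.001], [-0.001, -0.004, -1.0]]
force: [-0.4, 0.7, -0.3]
width: 0.0328
```

Run:
```python
from h import *
go((678.7,94,19.5,-3.5))
p,d=cams.snapshot("wrist");cv2.imwrite("pics/w3.png",p[:,:,::-1])
```

```text
t7.6 [678.7  93.6  72.3] jaw-3.4 w0.0328 [-0.4  0.7 -0.3]
(678.7, 94, 19.5, -3.5) [0.02 0.01 1.76] turn 0.03
```

View pics/w3.png

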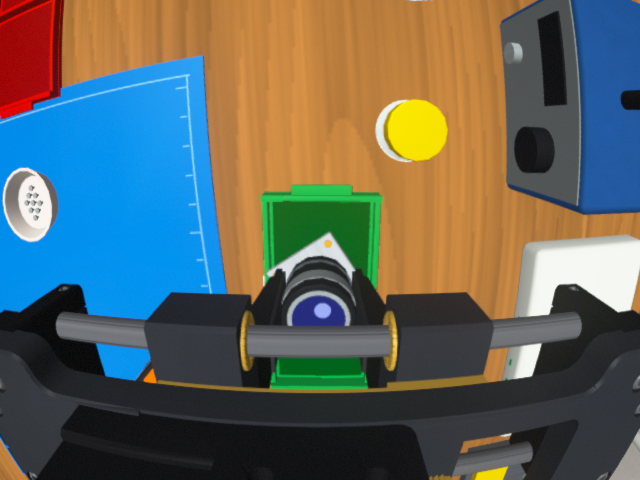

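The lens (318,310) sits centred over the green bay (262–381). I'm lowering it.

Call:
move_arm(motion="0 0 0.25 0;0 0 0.6 0;0 0 0.95 0;0 0 1.25 0;0 0 1.5 0;0 0 1.6 0;0 0 1.62 0;0 0 1.62 0")

```text
clock: 8.33
eef_pos: [0.6775, 0.0938, 0.0238]
orientation: [[0.058, 0.998, -0.005], [0.998, -0.058, -0.001], [-0.001, -0.005, -1.0]]
force: [0.4, 0.4, 0.0]
width: 0.0327
```

```bash
python3 -c "
from h import *
go((678.7,94,19.5,-3.5))"
```

```text
t8.3 [677.5  93.8  23.8] jaw-3.3 w0.0327 [0.4 0.4 0. ]
(678.7, 94, 19.5, -3.5) [0.01 0.04 0.14] turn 0.03
```

Call:
move_arm(motion="0 0.02 0.08 0;0 0.04 0.15 0;0 0.04 0.15 0;0 0.04 0.15 0")

```text
clock: 8.67
eef_pos: [0.6786, 0.0938, 0.0193]
orientation: [[0.058, 0.998, -0.005], [0.998, -0.058, -0.001], [-0.001, -0.005, -1.0]]
force: [0.3, -0.2, -1.9]
width: 0.0324
```

Call:
move_arm(motion="0 0 0 0;0 0 0 0;0 0 0 0;0 0 -0.4 0;0 0 -1 0;0 0 -1.8 0;0 0 -2.6 0;0 0 -2.8 0", fingers=-0.3)

```text
clock: 9.33
eef_pos: [0.6806, 0.094, 0.1082]
orientation: [[0.058, 0.998, 0.001], [0.998, -0.058, -0.001], [-0.001, 0.001, -1.0]]
force: [0.9, 0.1, 0.9]
width: 0.0616
```

Run:
```python
from h import *
go((438.5,17.5,85,-3.5))
```

```text
t9.3 [680.6  94.  108.2] jaw-3.3 w0.0616 [0.9 0.1 0.9]
(438.5, 17.5, 85, -3.5) [-3.01 -7.91  0.76] turn 0.03
```

Call:
move_arm(motion="-0.4 -1.1 0 0;-0.9 -2.3 0 0;-1.4 -3.6 0.1 0;-1.9 -4.9 0.3 0;-2.3 -6.1 0.5 0;-2.7 -7.2 0.6 0;-3 -7.9 0.76 0;-3.01 -7.91 0.76 0", fingers=-1)

```text
clock: 10.0
eef_pos: [0.4341, 0.0171, 0.0848]
orientation: [[0.059, 0.998, -0.002], [0.998, -0.059, -0.0], [-0.0, -0.002, -1.0]]
force: [0.8, -0.4, 0.9]
width: 0.0951
```

Run:
```python
from h import *
go((438.5,17.5,13,-3.5))
```

```text
t10.0 [434.1  17.1  84.8] jaw-3.4 w0.0951 [ 0.8 -0.4  0.9]
(438.5, 17.5, 13, -3.5) [0.02 0.15 2.39] turn 0.02
```

Call:
move_arm(motion="0 0.1 0.4 0;0 0.15 1 0;0 0.15 1.5 0;0 0.15 2 0;0 0.15 2.3 0;0 0.15 2.35 0;0 0.15 2.35 0")

```text
clock: 10.58
eef_pos: [0.4386, 0.0169, 0.0141]
orientation: [[0.059, 0.998, -0.003], [0.998, -0.059, -0.0], [-0.0, -0.003, -1.0]]
force: [-0.2, -0.3, 0.0]
width: 0.095
```

Run:
```python
from h import *
go((438.5,17.5,13,-3.5))
```

```text
t10.6 [438.6  16.9  14.1] jaw-3.4 w0.0950 [-0.2 -0.3  0. ]
(438.5, 17.5, 13, -3.5) [ 0.02 -0.    0.04] turn 0.02
```

Call:
move_arm(motion="0 0 0.05 0;0 0 0.06 0;0 0 0.06 0;0 0 0.06 0;0 0 0.06 0;0 0 0.06 0;0 0 0.06 0;0 0 0.06 0", fingers=1)

```text
clock: 11.25
eef_pos: [0.4386, 0.0169, 0.0124]
orientation: [[0.059, 0.998, -0.003], [0.998, -0.059, -0.0], [-0.0, -0.003, -1.0]]
force: [-0.8, -0.5, 0.4]
width: 0.0472
```

Call:
move_arm(motion="0 0 0 0;0 0 0 0;0 0 0 0;0 0 0 0;0 0 0 0")

```text
clock: 11.67
eef_pos: [0.4386, 0.0169, 0.0124]
orientation: [[0.059, 0.998, -0.003], [0.998, -0.059, -0.0], [-0.0, -0.003, -1.0]]
force: [-0.3, -0.6, -0.8]
width: 0.0433
```

Call:
move_arm(motion="0 0 -0.3 0;0 0 -0.7 0;0 0 -1.2 0;0 0 -1.8 0;0 0 -2.3 0;0 0 -2.5 0;0 0 -2.5 0")

```text
clock: 12.25
eef_pos: [0.4394, 0.0169, 0.0888]
orientation: [[0.059, 0.998, -0.0], [0.998, -0.059, -0.001], [-0.001, -0.0, -1.0]]
force: [0.4, -0.3, -0.9]
width: 0.0432
```

Run:
```python
from h import *
go((674.3,22,90,-3.5))
p,d=cams.snapshot("wrist");cv2.imwrite("pics/w4.png",p[150:400,160:480,::-1])
```

```text
t12.2 [439.4  16.9  88.8] jaw-3.4 w0.0432 [ 0.4 -0.3 -0.9]
(674.3, 22, 90, -3.5) [ 0.63  7.81 -0.04] turn 0.02
```

View pics/w4.png

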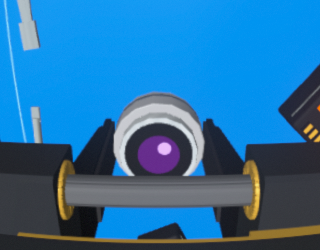

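The compact lens is held at crop (155,150), upright. I'm carrying it to the −y bay.

Call:
move_arm(motion="0.05 0.6 0 0;0.13 1.6 0 0;0.22 2.7 0 0;0.3 3.8 0 0;0.4 4.9 0 0;0.5 6 0 0;0.57 7 0 0;0.6 7.5 0 0")

```text
clock: 12.97
eef_pos: [0.6672, 0.0216, 0.0857]
orientation: [[0.059, 0.998, -0.002], [0.998, -0.059, -0.0], [-0.001, -0.002, -1.0]]
force: [0.3, -0.1, -1.2]
width: 0.0434
```

Run:
```python
from h import *
go((674.3,22,50,-3.5),(674.3,22,14.5,-3.5))
```

```text
t13.0 [667.2  21.6  85.7] jaw-3.4 w0.0434 [ 0.3 -0.1 -1.2]
(674.3, 22, 50, -3.5) [0.03 0.24 1.19] turn 0.02
(674.3, 22, 14.5, -3.5) [0.03 0.24 2.37] turn 0.02
```

Call:
move_arm(motion="0.03 0.15 0.2 0;0.03 0.24 0.6 0;0.03 0.24 1.1 0;0.03 0.24 1.6 0;0.03 0.24 2 0;0.03 0.24 2.2 0;0.03 0.24 2.25 0;0.03 0.24 2.25 0")

```text
clock: 13.63
eef_pos: [0.6738, 0.0221, 0.0177]
orientation: [[0.059, 0.998, -0.003], [0.998, -0.059, -0.0], [-0.0, -0.003, -1.0]]
force: [-0.1, -0.2, -0.9]
width: 0.0435
```

Run:
```python
from h import *
go((674.3,22,14.5,-3.5))
```

```text
t13.6 [673.8  22.1  17.7] jaw-3.4 w0.0435 [-0.1 -0.2 -0.9]
(674.3, 22, 14.5, -3.5) [-0.    0.02  0.11] turn 0.02
```

Call:
move_arm(motion="0 0 0.06 0;0 0.02 0.12 0;0 0.02 0.12 0;0 0.02 0.12 0")

```text
clock: 13.97
eef_pos: [0.6746, 0.022, 0.0145]
orientation: [[0.059, 0.998, -0.002], [0.998, -0.059, -0.0], [-0.0, -0.002, -1.0]]
force: [0.3, -0.0, -2.1]
width: 0.0431
```

Call:
move_arm(motion="0 0 0 0;0 0 0 0;0 0 0 0;0 0 -0.4 0;0 0 -1 0;0 0 -1.8 0;0 0 -2.5 0;0 0 -2.7 0", fingers=-0.4)

```text
clock: 14.63
eef_pos: [0.6761, 0.022, 0.0997]
orientation: [[0.059, 0.998, 0.003], [0.998, -0.059, -0.001], [-0.0, 0.003, -1.0]]
force: [0.1, -0.4, 1.6]
width: 0.0667
```

Run:
```python
from h import *
go((558.5,4.5,100,-45))
```

```text
t14.6 [676.1  22.   99.7] jaw-3.4 w0.0667 [ 0.1 -0.4  1.6]
(558.5, 4.5, 100, -45) [-0.81 -3.88 -0.02] turn 8.32
```

Call:
move_arm(motion="-0.1 -0.5 0 1.2;-0.3 -1.2 0 2.5;-0.4 -1.9 0 3.9;-0.6 -2.7 0 5.2;-0.7 -3.4 0 6.5;-0.8 -3.8 0 7.6;-0.81 -3.88 0 8.3;-0.81 -3.88 0 8.32", fingers=-1)

```text
clock: 15.3
eef_pos: [0.5577, 0.0045, 0.0997]
orientation: [[0.709, 0.705, 0.003], [0.705, -0.709, -0.001], [0.001, 0.002, -1.0]]
force: [0.0, -0.2, 0.1]
width: 0.0951
```

Run:
```python
from h import *
go((558.5,4.5,14,-45))
p,d=cams.snapshot("wrist");cv2.imwrite("pics/w5.png",p[:,:,::-1])
```

```text
t15.3 [557.7   4.5  99.7] jaw-45.2 w0.0951 [ 0.  -0.2  0.1]
(558.5, 4.5, 14, -45) [0.01 0.01 2.86] turn -0.03
```

View pics/w5.png

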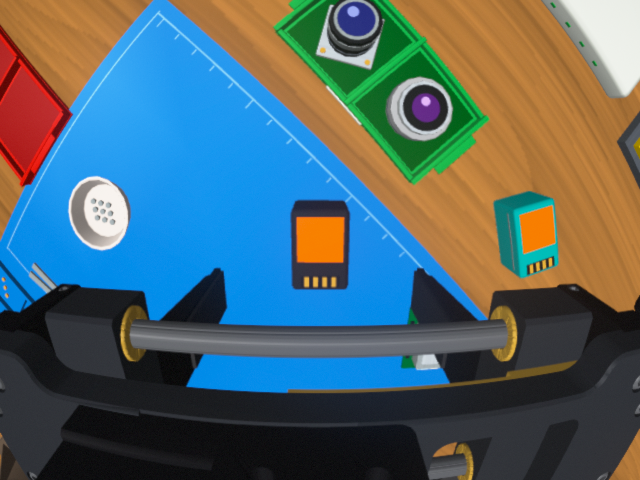

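The charcoal pack (320,245) is aligned and centred between the fingers. Both lenses stand in the green bays at (355,25) and (422,108). I'm descending.

Call:
move_arm(motion="0 0 0.5 0;0 0 1.1 0;0 0 1.7 0;0 0 2.3 0;0 0 2.7 0;0 0 2.8 0;0 0 2.8 0")

```text
clock: 15.93
eef_pos: [0.5587, 0.0046, 0.0149]
orientation: [[0.705, 0.709, 0.002], [0.709, -0.705, -0.001], [0.001, 0.002, -1.0]]
force: [-0.0, 0.3, -1.0]
width: 0.095
```

Call:
move_arm(motion="0 0 0 0;0 0 0 0;0 0 0 0;0 0 0 0;0 0 0 0;0 0 0 0;0 0 0 0;0 0 0 0", fingers=1, squeeze=30)

```text
clock: 16.6
eef_pos: [0.5587, 0.0046, 0.015]
orientation: [[0.705, 0.709, 0.002], [0.709, -0.705, -0.001], [0.001, 0.002, -1.0]]
force: [-0.1, -0.3, 0.2]
width: 0.0476
```

Call:
move_arm(motion="0 0 0 0;0 0 0 0;0 0 0 0;0 0 0 0;0 0 0 0;0 0 0 0")

```text
clock: 17.1
eef_pos: [0.5587, 0.0046, 0.015]
orientation: [[0.705, 0.709, 0.002], [0.709, -0.705, -0.001], [0.001, 0.002, -1.0]]
force: [0.1, -0.1, 1.7]
width: 0.0381
```

Call:
move_arm(motion="0 0 -0.3 0;0 0 -0.7 0;0 0 -1.2 0;0 0 -1.8 0;0 0 -2.3 0;0 0 -2.5 0;0 0 -2.5 0")

```text
clock: 17.68
eef_pos: [0.5591, 0.0046, 0.0916]
orientation: [[0.705, 0.709, 0.004], [0.709, -0.705, -0.001], [0.002, 0.004, -1.0]]
force: [-0.6, -0.3, -2.3]
width: 0.0378
```

Run:
```python
from h import *
go((451,267,90,-1),(452,351,90,-1))
```

```text
t17.7 [559.1   4.6  91.6] jaw-44.8 w0.0378 [-0.6 -0.3 -2.3]
(451, 267, 90, -1) [ 3.66 -8.72  0.03] turn -8.77
(452, 351, 90, -1) [  5.67 -10.67   0.03] turn -8.77
```

Call:
move_arm(motion="0.3 -0.5 0 -0.6;0.7 -1.3 0 -1.5;1.2 -2.3 0 -2.5;1.7 -3.3 0 -3.5;2.3 -4.3 0 -4.5;2.8 -5.3 0 -5.5;3.3 -6.3 0 -6.5;3.6 -6.8 0 -7")

```text
clock: 18.35
eef_pos: [0.4887, 0.2275, 0.0902]
orientation: [[0.164, 0.986, 0.002], [0.986, -0.164, -0.001], [-0.001, 0.003, -1.0]]
force: [0.5, -0.1, -1.6]
width: 0.0377
```

Run:
```python
from h import *
go((452,351,90,-1))
```

```text
t18.4 [488.7 227.5  90.2] jaw-9.5 w0.0377 [ 0.5 -0.1 -1.6]
(452, 351, 90, -1) [ 3.86 -1.88 -0.  ] turn -1.69
```

Call:
move_arm(motion="0.5 -0.25 0 -0.2;1.2 -0.6 0 -0.5;2 -1 0 -0.9;2.8 -1.4 0 -1.3;3.4 -1.65 0 -1.5;3.8 -1.85 0 -1.7;3.86 -1.88 0 -1.7;3.86 -1.88 0 -1.7")

```text
clock: 19.02
eef_pos: [0.4516, 0.3511, 0.0893]
orientation: [[0.016, 1.0, 0.001], [1.0, -0.016, -0.002], [-0.002, 0.002, -1.0]]
force: [-0.3, 0.1, -1.0]
width: 0.0379
```

Run:
```python
from h import *
go((452,351,17.5,-1))
p,d=cams.snapshot("wrist");cv2.imwrite("pics/w6.png",p[:,:,::-1])
```

```text
t19.0 [451.6 351.1  89.3] jaw-0.9 w0.0379 [-0.3  0.1 -1. ]
(452, 351, 17.5, -1) [0.   0.01 2.39] turn 0.02
```

View pics/w6.png

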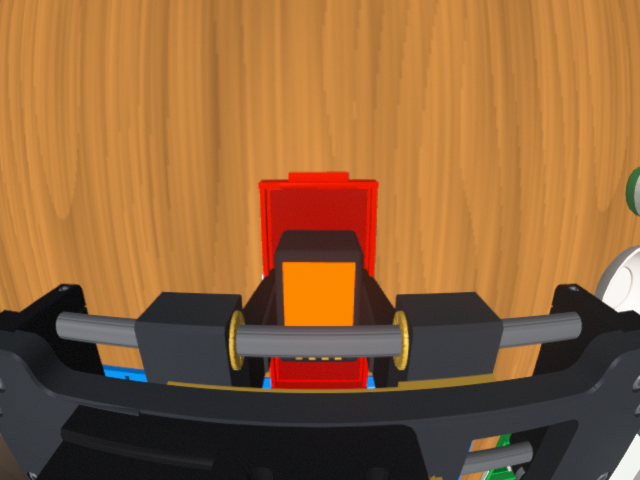

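The pack (320,295) is centred over the far red bay (262–377). I'm lowering it.

Call:
move_arm(motion="0 0 0.3 0;0 0 0.8 0;0 0 1.3 0;0 0 1.7 0;0 0 2.1 0;0 0 2.25 0;0 0 2.3 0;0 0 2.3 0")

```text
clock: 19.73
eef_pos: [0.4521, 0.35, 0.0202]
orientation: [[0.017, 1.0, 0.001], [1.0, -0.017, -0.002], [-0.002, 0.001, -1.0]]
force: [-0.0, -1.3, -1.1]
width: 0.038
```

Run:
```python
from h import *
go((452,351,17.3,-1))
```

```text
t19.7 [452.1 350.   20.2] jaw-1.0 w0.0380 [-0.  -1.3 -1.1]
(452, 351, 17.3, -1) [ 0.03 -0.01  0.1 ] turn -0.00
```

Call:
move_arm(motion="0 0 0.05 0;0 0 0.1 0;0 0 0.11 0;0 0 0.11 0")

```text
clock: 20.07
eef_pos: [0.4522, 0.3501, 0.0171]
orientation: [[0.017, 1.0, 0.002], [1.0, -0.017, -0.002], [-0.002, 0.002, -1.0]]
force: [0.7, 0.4, -1.8]
width: 0.0376
```

Call:
move_arm(motion="0 0 0 0;0 0 0 0;0 0 0 0;0 0 -0.4 0;0 0 -1 0;0 0 -1.8 0;0 0 -2.5 0;0 0 -2.7 0", fingers=-0.3)

```text
clock: 20.73
eef_pos: [0.4531, 0.3509, 0.1019]
orientation: [[0.017, 1.0, 0.006], [1.0, -0.017, 0.001], [0.001, 0.005, -1.0]]
force: [-0.3, 1.0, 0.8]
width: 0.0622
```

Run:
```python
from h import *
go((440,-128.5,90,22))
```

```text
t20.7 [453.1 350.9 101.9] jaw-1.0 w0.0622 [-0.3  1.   0.8]
(440, -128.5, 90, 22) [-15.99  -0.16   0.38] turn -4.60
```

Call:
move_arm(motion="-1 0 0 0;-2.3 0 0 -0.5;-3.6 0 0 -1;-4.9 0 0 -1.5;-6.2 0 0 -2;-7.5 0 0 -2.5;-8.7 0 0 -3;-9.6 0 0 -3.2", fingers=-1)

```text
clock: 21.4
eef_pos: [0.4476, 0.0606, 0.1018]
orientation: [[-0.26, 0.965, 0.006], [0.965, 0.26, 0.001], [-0.001, 0.005, -1.0]]
force: [-0.1, 1.1, 0.1]
width: 0.0949
```

Run:
```python
from h import *
go((440,-128.5,90,22))
```

```text
t21.4 [447.6  60.6 101.8] jaw15.1 w0.0949 [-0.1  1.1  0.1]
(440, -128.5, 90, 22) [-6.02 -1.89  0.39] turn -1.38
```

Call:
move_arm(motion="-1 -0.3 0.1 -0.3;-2.2 -0.7 0.2 -0.6;-3.4 -1.1 0.3 -0.9;-4.5 -1.4 0.4 -1.2;-5.4 -1.7 0.4 -1.4;-6 -1.88 0.4 -1.4;-6.02 -1.89 0.4 -1.4;-6.02 -1.89 0.4 -1.4")

```text
clock: 22.07
eef_pos: [0.4397, -0.1291, 0.0896]
orientation: [[-0.374, 0.927, 0.005], [0.927, 0.374, 0.001], [-0.001, 0.005, -1.0]]
force: [-0.7, 0.3, 0.0]
width: 0.0952
```

Run:
```python
from h import *
go((440,-128.5,12.5,22))
p,d=cams.snapshot("wrist");cv2.imwrite("pics/w7.png",p[100:400,100:540,::-1])
```

```text
t22.1 [ 439.7 -129.1   89.6] jaw22.0 w0.0952 [-0.7  0.3  0. ]
(440, -128.5, 12.5, 22) [0.02 0.   2.57] turn -0.01
```

View pics/w7.png

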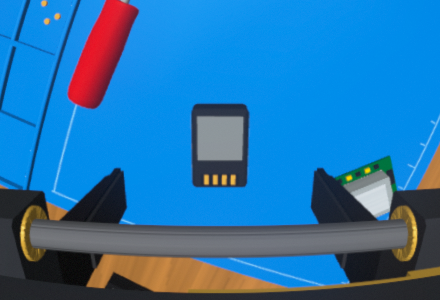

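The slim pack (crop 219,145) is aligned and centred. I'm descending to grip it.

Call:
move_arm(motion="0 0 0.5 0;0 0 1.1 0;0 0 1.7 0;0 0 2.2 0;0 0 2.5 0;0 0 2.56 0;0 0 2.56 0")

```text
clock: 22.7
eef_pos: [0.44, -0.1274, 0.0127]
orientation: [[-0.376, 0.926, 0.004], [0.926, 0.376, 0.001], [-0.0, 0.004, -1.0]]
force: [-0.1, -0.2, 0.9]
width: 0.0951
```

Call:
move_arm(motion="0 0 0 0;0 0 0 0;0 0 0 0;0 0 0 0;0 0 0 0;0 0 0 0;0 0 0 0;0 0 0 0", fingers=1, squeeze=25)

```text
clock: 23.37
eef_pos: [0.44, -0.1274, 0.0127]
orientation: [[-0.376, 0.927, 0.004], [0.927, 0.376, 0.001], [-0.0, 0.004, -1.0]]
force: [1.0, -0.9, -0.3]
width: 0.0472
```

Call:
move_arm(motion="0 0 0 0;0 0 0 0;0 0 0 0;0 0 0 0;0 0 0 0;0 0 0 0")

```text
clock: 23.87
eef_pos: [0.44, -0.1275, 0.0127]
orientation: [[-0.376, 0.927, 0.004], [0.927, 0.376, 0.001], [-0.0, 0.004, -1.0]]
force: [-0.1, -0.8, 0.9]
width: 0.0376
```

Call:
move_arm(motion="0 0 -0.3 0;0 0 -0.7 0;0 0 -1.2 0;0 0 -1.8 0;0 0 -2.3 0;0 0 -2.5 0;0 0 -2.5 0")

```text
clock: 24.45
eef_pos: [0.4401, -0.1277, 0.0891]
orientation: [[-0.376, 0.926, 0.007], [0.926, 0.376, 0.0], [-0.002, 0.006, -1.0]]
force: [-0.0, -0.6, -0.6]
width: 0.0379
```

Run:
```python
from h import *
go((451,267,90,-1))
```

```text
t24.4 [ 440.1 -127.7   89.1] jaw22.1 w0.0379 [-0.  -0.6 -0.6]
(451, 267, 90, -1) [12.05  5.29 -0.03] turn 4.62
```

Call:
move_arm(motion="0.5 0.2 0 0.2;1.2 0.5 0 0.5;2.1 0.9 0 0.9;3.1 1.35 0 1.3;4.1 1.8 0 1.7;5.1 2.25 0 2.1;6.1 2.7 0 2.5;7 3.1 0 2.8")

```text
clock: 25.12
eef_pos: [0.4467, 0.1037, 0.0885]
orientation: [[-0.139, 0.99, 0.006], [0.99, 0.139, 0.0], [-0.001, 0.006, -1.0]]
force: [0.3, -0.7, -0.9]
width: 0.0375
```

Run:
```python
from h import *
go((451,267,90,-1))
```

```text
t25.1 [446.7 103.7  88.5] jaw8.0 w0.0375 [ 0.3 -0.7 -0.9]
(451, 267, 90, -1) [ 5.37  0.9  -0.05] turn 1.80
```

Call:
move_arm(motion="0.6 0.1 0 0.2;1.5 0.25 0 0.5;2.5 0.4 0 0.9;3.5 0.6 0 1.2;4.4 0.75 0 1.5;5.1 0.85 0 1.8;5.37 0.9 0 1.8;5.37 0.9 0 1.8")

```text
clock: 25.78
eef_pos: [0.4505, 0.2681, 0.0876]
orientation: [[0.015, 1.0, 0.005], [1.0, -0.015, -0.0], [-0.0, 0.005, -1.0]]
force: [0.1, -0.9, -0.9]
width: 0.0378
```

Run:
```python
from h import *
go((451,267,15,-1))
p,d=cams.snapshot("wrist");cv2.imwrite("pics/w8.png",p[100:400,100:540,::-1])
```

```text
t25.8 [450.5 268.1  87.6] jaw-0.8 w0.0378 [ 0.1 -0.9 -0.9]
(451, 267, 15, -1) [-0.04  0.01  2.42] turn 0.03
```

View pics/w8.png

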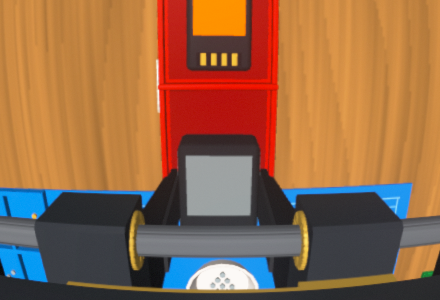

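The slim pack (crop 219,180) is centred over the near red bay, and the long-life pack lies in the far bay. I'm lowering it.

Call:
move_arm(motion="0 0 0.3 0;0 0 0.8 0;0 0 1.3 0;-0.02 0 1.7 0;-0.04 0 2.1 0;-0.04 0 2.25 0;-0.04 0 2.33 0;-0.04 0 2.33 0")

```text
clock: 26.5
eef_pos: [0.4507, 0.265, 0.0174]
orientation: [[0.016, 1.0, 0.003], [1.0, -0.016, -0.001], [-0.001, 0.003, -1.0]]
force: [-0.3, -0.5, -1.0]
width: 0.0379
```

Run:
```python
from h import *
go((451,267,14.8,-1))
```

```text
t26.5 [450.7 265.   17.4] jaw-0.9 w0.0379 [-0.3 -0.5 -1. ]
(451, 267, 14.8, -1) [0.07 0.01 0.09] turn 0.02
```

Call:
move_arm(motion="0.05 0 0.05 0;0.07 0 0.09 0;0.07 0 0.1 0;0.07 0 0.1 0")

```text
clock: 26.83
eef_pos: [0.4509, 0.2672, 0.0147]
orientation: [[0.016, 1.0, 0.004], [1.0, -0.016, -0.001], [-0.001, 0.004, -1.0]]
force: [0.1, -1.2, 0.1]
width: 0.0377
```

Call:
move_arm(motion="0 0 0 0;0 0 0 0;0 0 0 0;0 0 -0.4 0;0 0 -1 0;0 0 -1.8 0;0 0 -2.5 0;0 0 -2.7 0", fingers=-0.3)

```text
clock: 27.5
eef_pos: [0.4514, 0.2677, 0.0984]
orientation: [[0.016, 1.0, 0.008], [1.0, -0.016, 0.001], [0.001, 0.008, -1.0]]
force: [0.2, 0.6, 0.4]
width: 0.0614
```

Run:
```python
from h import *
go((562,-127,90,-46.5))
```

```text
t27.5 [451.4 267.7  98.4] jaw-0.9 w0.0614 [0.2 0.6 0.4]
(562, -127, 90, -46.5) [-13.1    3.89   0.3 ] turn 9.12
```

Call:
move_arm(motion="-0.8 0.2 0 0.6;-2 0.6 0 1.5;-3.2 1 0 2.4;-4.4 1.3 0 3.3;-5.6 1.7 0 4.2;-6.8 2 0 5.1;-7.8 2.3 0 5.8;-8.5 2.5 0 6.3", fingers=-1)

```text
clock: 28.17
eef_pos: [0.5228, 0.0089, 0.0982]
orientation: [[0.54, 0.842, 0.007], [0.842, -0.54, 0.001], [0.005, 0.006, -1.0]]
force: [0.7, -0.7, 0.5]
width: 0.0946
```

Run:
```python
from h import *
go((562,-127,90,-46.5))
```

```text
t28.2 [522.8   8.9  98.2] jaw-32.7 w0.0946 [ 0.7 -0.7  0.5]
(562, -127, 90, -46.5) [-3.11  3.54  0.28] turn 2.76
```

Call:
move_arm(motion="-0.5 0.6 0 0.5;-1.2 1.4 0.1 1.1;-1.9 2.2 0.2 1.7;-2.5 2.9 0.3 2.3;-3 3.4 0.3 2.7;-3.11 3.54 0.3 2.8;-3.11 3.54 0.3 2.8;-3.11 3.54 0.3 2.8")

```text
clock: 28.83
eef_pos: [0.5614, -0.1263, 0.089]
orientation: [[0.727, 0.687, 0.006], [0.687, -0.727, 0.001], [0.005, 0.004, -1.0]]
force: [1.1, 0.8, 0.1]
width: 0.095
```

Run:
```python
from h import *
go((562,-127,11,-46.5))
p,d=cams.snapshot("wrist");cv2.imwrite("pics/w9.png",p[100:400,100:540,::-1])
```

```text
t28.8 [ 561.4 -126.3   89. ] jaw-46.6 w0.0950 [1.1 0.8 0.1]
(562, -127, 11, -46.5) [-0.02  0.02  2.6 ] turn -0.03
```

View pics/w9.png

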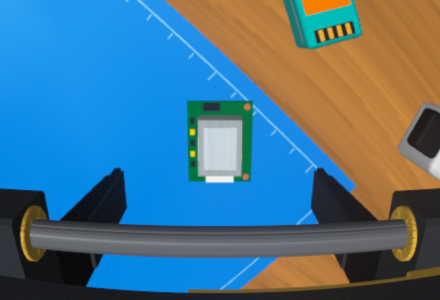

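The board (crop 220,140) is aligned with the can centred. I'm descending to 9 mm above its underside.

Call:
move_arm(motion="0 0 0.5 0;0 0 1.1 0;0 0 1.7 0;0 0 2.2 0;0 0 2.45 0;-0.02 0.02 2.52 0;-0.02 0.02 2.52 0")

```text
clock: 29.47
eef_pos: [0.5619, -0.126, 0.0135]
orientation: [[0.726, 0.688, 0.006], [0.688, -0.726, 0.001], [0.005, 0.003, -1.0]]
force: [1.0, -0.3, 0.5]
width: 0.0949
```

Run:
```python
from h import *
go((562,-127,11,-46.5))
```

```text
t29.5 [ 561.9 -126.    13.5] jaw-46.5 w0.0949 [ 1.  -0.3  0.5]
(562, -127, 11, -46.5) [-0.02  0.03  0.08] turn -0.01
```

Call:
move_arm(motion="0 0.02 0.08 0;0 0.02 0.08 0;0 0.02 0.08 0;0 0.02 0.08 0;0 0.02 0.08 0;0 0.02 0.08 0;0 0.02 0.08 0;0 0.02 0.08 0", fingers=1, squeeze=20)

```text
clock: 30.13
eef_pos: [0.5623, -0.1264, 0.0111]
orientation: [[0.726, 0.688, 0.006], [0.688, -0.726, 0.001], [0.005, 0.003, -1.0]]
force: [-0.5, -0.2, 1.0]
width: 0.0471
```

Call:
move_arm(motion="0 0 0 0;0 0 0 0;0 0 0 0;0 0 0 0;0 0 0 0;0 0 0 0;0 0 0 0")

```text
clock: 30.72
eef_pos: [0.5623, -0.1265, 0.0111]
orientation: [[0.726, 0.688, 0.006], [0.688, -0.726, 0.001], [0.005, 0.003, -1.0]]
force: [0.7, 0.0, -0.3]
width: 0.0299
```

Call:
move_arm(motion="0 0 -0.3 0;0 0 -0.7 0;0 0 -1.2 0;0 0 -1.8 0;0 0 -2.3 0;0 0 -2.5 0;0 0 -2.5 0")

```text
clock: 31.3
eef_pos: [0.5625, -0.1268, 0.0882]
orientation: [[0.726, 0.688, 0.009], [0.688, -0.726, 0.0], [0.007, 0.006, -1.0]]
force: [0.4, 0.1, -0.7]
width: 0.0299
```

Run:
```python
from h import *
go((437,-327,90,-8))
a=np.load("pics/top0.npz");W=cloud("top",a["d"]);r=(slice(285,340),slice(435,505));w=W[r];k=(w[:,:,2]>.012)&(w[:,:,2]<.03)
P=w[k][:,:2]*1000;print('tray top view',cv2.minAreaRect(P.astype(np.float32)))
```

```text
t31.3 [ 562.5 -126.8   88.2] jaw-46.5 w0.0299 [ 0.4  0.1 -0.7]
(437, -327, 90, -8) [-7.63  1.97 -0.1 ] turn -7.71
tray top view ((434.69818115234375, -326.12750244140625), (107.76861572265625, 86.73047637939453), 81.13114929199219)
```

Call:
move_arm(motion="-0.5 0.1 0 -0.5;-1.3 0.3 0 -1.3;-2.3 0.6 0 -2.3;-3.3 0.85 0 -3.3;-4.3 1.1 0 -4.3;-5.3 1.4 0 -5.3;-6.3 1.65 0 -6.3;-7 1.8 0 -7")

```text
clock: 31.97
eef_pos: [0.4458, -0.3122, 0.0866]
orientation: [[0.196, 0.981, 0.009], [0.981, -0.196, 0.001], [0.002, 0.008, -1.0]]
force: [-0.8, -0.5, -0.7]
width: 0.0299
```

Run:
```python
from h import *
go((436,-326.5,60,-8.3))
```

```text
t32.0 [ 445.8 -312.2   86.6] jaw-11.3 w0.0299 [-0.8 -0.5 -0.7]
(436, -326.5, 60, -8.3) [-0.53 -0.23  0.88] turn -0.60
```

Call:
move_arm(motion="-0.3 -0.1 0.1 -0.3;-0.5 -0.2 0.4 -0.6;-0.53 -0.23 0.7 -0.6;-0.53 -0.23 0.85 -0.6;-0.53 -0.23 0.88 -0.6;-0.53 -0.23 0.88 -0.6")

```text
clock: 32.47
eef_pos: [0.4363, -0.3257, 0.0596]
orientation: [[0.145, 0.989, 0.008], [0.989, -0.145, 0.001], [0.002, 0.008, -1.0]]
force: [0.0, -0.3, -0.5]
width: 0.0298
```

Run:
```python
from h import *
go((436,-326.5,13.5,-8.3))
p,d=cams.snapshot("wrist");cv2.imwrite("pics/w10.png",p[100:400,100:540,::-1])
```

```text
t32.5 [ 436.3 -325.7   59.6] jaw-8.3 w0.0298 [ 0.  -0.3 -0.5]
(436, -326.5, 13.5, -8.3) [-0.03 -0.02  1.54] turn -0.00
```

View pics/w10.png

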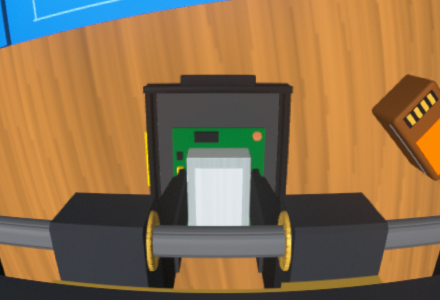

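The board is centred over the black tray (crop 219, walls at 145 and 292). I'm lowering it.

Call:
move_arm(motion="0 0 0.3 0;0 0 0.7 0;0 0 1.05 0;0 0 1.3 0;0 0 1.4 0;0 0 1.44 0;0 0 1.44 0;0 0 1.44 0")

```text
clock: 33.18
eef_pos: [0.4369, -0.3259, 0.017]
orientation: [[0.144, 0.989, 0.009], [0.99, -0.144, 0.001], [0.002, 0.008, -1.0]]
force: [0.2, -1.4, -1.3]
width: 0.0295
```

Run:
```python
from h import *
go((436,-326.5,13.2,-8.3))
```

```text
t33.2 [ 436.9 -325.9   17. ] jaw-8.3 w0.0295 [ 0.2 -1.4 -1.3]
(436, -326.5, 13.2, -8.3) [-0.02 -0.03  0.13] turn 0.00
```

Call:
move_arm(motion="0 0 0.06 0;0 0 0.12 0;0 0 0.13 0;0 0 0.13 0;0 0 0.13 0")

```text
clock: 33.6
eef_pos: [0.437, -0.326, 0.0133]
orientation: [[0.144, 0.989, 0.009], [0.99, -0.144, 0.0], [0.002, 0.009, -1.0]]
force: [0.6, -0.7, 0.3]
width: 0.0296
```

Call:
move_arm(motion="0 0 0 0;0 0 0 0;0 0 0 0;0 0 -0.3 0;0 0 -0.8 0;0 0 -1.6 0;0 0 -2.4 0;0 0 -3 0", fingers=0)

```text
clock: 34.27
eef_pos: [0.4364, -0.3262, 0.1056]
orientation: [[0.144, 0.989, 0.01], [0.99, -0.144, -0.0], [0.001, 0.01, -1.0]]
force: [0.1, 0.3, 0.8]
width: 0.0477
```

Call:
move_arm(motion="0 0 -0.8 0;0 0 -1.8 0;0 -0.5 -3 0;0 -1 -4 0;0 -1 -4 0;0 -1 -4 0")

```text
clock: 34.77
eef_pos: [0.4054, -0.322, 0.2273]
orientation: [[0.145, 0.989, 0.012], [0.989, -0.145, -0.003], [-0.001, 0.013, -1.0]]
force: [0.1, -1.1, -1.1]
width: 0.0474
```

Run:
```python
from h import *
go()
out=[]
for n,box in(("top",(140,190,500,345)),("scene",(130,140,530,325))):
    p,d=cams.snapshot(n);W=cloud(n,d);out.append(p)
    def rect(name,x,y,R,lo,hi):
        k=(np.hypot(W[:,:,0]-x/1e3,W[:,:,1]-y/1e3)<R)&(W[:,:,2]>lo)&(W[:,:,2]<hi)
        P=W[k];
        if len(P)<8: print(n,name,'few');return
        r=cv2.minAreaRect((P[:,:2]*1000).astype(np.float32));print(n,name,len(P),np.round(r[0],0),np.round(r[1],0),'a%.0f'%r[2],'z%.4f'%np.median(P[:,2]))
    rect('zoom',678.7,94,.04,.042,.07);rect('compact',674.3,22,.04,.027,.06);rect('long',452,351,.045,.036,.06)
    rect('slim',451,267,.045,.022,.04);rect('can',436,-326.5,.045,.019,.035);rect('dish',451.5,145,.05,.012,.03);rect('cam',711,-263,.07,.055,.08)
    if n=="top": cv2.imwrite("pics/f.png",cv2.resize(p[180:350,140:510,::-1],None,fx=2.1,fy=2.1,interpolation=2))
# original camcorder
a=np.load("pics/scene0.npz");W=cloud("scene",a["d"]);n='scene0';rect('cam',711,-263,.07,.055,.08);rect('dish',451.5,145,.05,.012,.03)
```

```text
t34.8 [ 405.4 -322.   227.3] jaw-8.3 w0.0474 [ 0.1 -1.1 -1.1]
top zoom 158 [677.  93.] [30. 31.] a89 z0.0467
top compact 176 [673.  22.] [35. 34.] a40 z0.0310
top long 433 [450. 350.] [57. 38.] a90 z0.0407
top slim 384 [449. 265.] [56. 36.] a90 z0.0251
top can 177 [ 436. -326.] [40. 30.] a81 z0.0209
top dish 147 [450. 145.] [57. 56.] a90 z0.0155
top cam 1166 [ 697. -279.] [ 94. 139.] a49 z0.0600
scene zoom 291 [680.  92.] [32. 32.] a89 z0.0488
scene compact 316 [675.  24.] [35. 36.] a51 z0.0330
scene long 407 [454. 350.] [39. 58.] a0 z0.0430
scene slim 370 [452. 265.] [56. 41.] a89 z0.0269
scene can 223 [ 437. -337.] [64. 32.] a82 z0.0227
scene dish 216 [453. 145.] [58. 59.] a59 z0.0169
scene cam 2266 [ 698. -278.] [ 95. 139.] a50 z0.0618
scene0 cam 2274 [ 698. -278.] [ 94. 140.] a49 z0.0618
scene0 dish 215 [453. 145.] [57. 58.] a9 z0.0174
```

View pics/f.png

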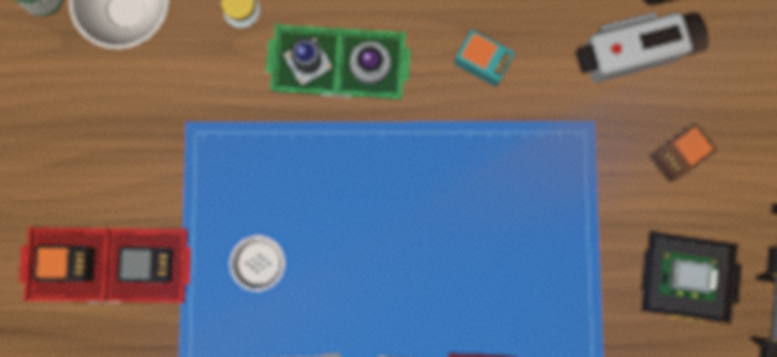

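All parts lie in their bays. Top heights match the expected 48, 32, 42, 26 and 22 mm, and the dish and camcorder haven't moved.

```bash
python3 -c "
from workcell import ctrl;print(ctrl.finish_job())"
```

```text
the job is handed in; nothing more can be done
None
```

I sorted all five parts and handed the job in at about 35 s on the robot's clock. No verdict was reported.

- **Placing:** the long-life and slim packs are in the red tray, the zoom and compact lenses in the green tray, and the board in the black tray. In both fixed cameras each part lies flat with its top 0–1.3 mm from the height expected on the bay floor. Each is about 3 mm or less from its bay centre, apart from the one reading below.
- **Bystanders:** the dish and camcorder read the same as at the start, and the brown and turquoise look-alikes were not approached.
- **Zoom lens regrip:** I lifted the zoom lens before the fingers had fully closed, so they held only its top 7 mm. I set it back on the mat, gripped it lower and carried on.
- **One check disagreed:** the scene camera's outline of the board's can came out 64 mm long and 11 mm off centre. I think it picked up the tray's end wall. The top camera gave 40 x 30 mm, within about 1 mm of centre.

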